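# Cycle the round push-pull air knob

## Robot

A 7-joint arm with a two-finger parallel gripper is mounted at the origin on a cart in front of the work surface, level with it; the furniture and walls round the work are solid. World frame = base frame: x ahead of the robot, y to its left, z up, the work surface at z = 0. Lengths are in m, angles in rad, forces in N, time in s.
With the tool pointing down it reaches from about 0.4 to 0.85 m from the base axis. Payload 10.4 kg.
Tool frame: the origin (TCP) lies at the very end of the fingers, on their centre line; the grasp point (between the pads) lies 19 mm behind it; z points along the fingers, y is the line along which they close (so a half turn about z gives the same grasp; the last joint's range is limited). The gripper opens to 87 mm and grips with 3 to 60 N. Pads are 19 mm wide; open, the fingers measure 117 mm over their backs; the gripper's body (75 mm by 190 mm) begins 51 mm behind the grasp point.
Start: joints at [-1.24, 0.332, -0.065, 1.46, 0.022, 1.35, -0.088], TCP at [0.217, 0.586, 0.223] pointing down, gripper open.
Joint ranges: [-2.6, 2.6], [-0.5, 2.12], [-1.47, 1.34], [0.16, 2.42], [-1.27, 4.41], [0.06, 2.06], [-2.6, 2.6]. Speed limits (rad/s): [2.22, 2.22, 2.79, 2.79, 3.14, 3.14, 3.14].

## Interface

Orientations are given as a unit quaternion [x, y, z, w].
In Python, from bench import r gives the robot as it stands.
- The arm moves only by the shell command python3 -m crank 'ROWS' [FORCE]. ROWS is JSON, a list that holds one entry, the list of rows, each a list of 5 numbers: the shift along the tool's x, y, z in mm, then the turn about the tool's z in degrees, then the opening, from -1 (shut) to 1 (fully open). A call has 1 to 20 rows; each row is the pose to reach, as a shift and turn from the pose commanded when the call began, along the tool's axes at that moment; what a row does not reach only later rows make up. A row lasts 1/10 s, in which the tool goes at most 50 mm and 8.59 degrees, less where a joint would pass 70% of its speed; a pose out of reach is approached as far as the arm can. A call with a gripper value outside its range is refused whole. The fingers move at their own pace and stop on an object; FORCE is the grip in N (left out, the last holds). Time passes only in rows, so rows that repeat a pose let the fingers close. It gives the time, the measured TCP pose, the force, the opening and the grip force at its end, in the units of the state.
- r.read_state(): the state, without advancing time (a new reading comes with each control period).
- r.camera(name): name is "scene" or "top" or "wrist"; returns a dict with "image" (420x560x3 uint8, red, green, blue), "vfov" (degrees; the focal length in pixels is half the picture's height over the tangent of half this angle, whatever the lens; pixels are square), "cx", "cy" (the principal point, pixels), "eye" and "attitude" of the camera in the world. Camera axes: x right, y down, z forward; pixel columns grow to the right and rows downward; lengths in m; the calibration is good to about 2 mm. A picture is of the moment at which its call begins. There is no depth.
- r.close_job(): hands the job in; it is judged then, once.
The state is a dict: "time": time; "joint_positions": joint angles; "joint_vel": joint speeds; "joint_torque": joint torques, N m; "ee_pos": TCP position; "eef_rot": TCP orientation; "ft_force": force on the tool from outside, world axes, zero at the start; "torque": the same for the moment, N m; "width": finger opening in m; "grip_force": force on a finger pad.
Only numpy, scipy, OpenCV 4.12 (cv2) and the standard library are available. Lean on these libraries where they do the work, as an engineer would, in place of code of your own. Each camera call takes 0.05 s, during which the arm holds its last target. There are 200 camera calls.

## Task

A trailer's air valve panel is on the bench for checking. Pull the round knob straight out until it catches in its on position, let it stand there a moment, then push it fully home again and let go. Leave the square knob and the T-handle as they stand.

Things in the scene. Friction and masses are not known exactly. Their poses are not given: they have to be found in the camera images.
- round_center (a point): Centre (half-way up) of the round black knob, the one to work: an upright-sided cap 44 mm across, 24 mm tall, on a stem out of the flat top of a grey box panel (120 x 300 mm, top 60 mm above the bench, fixed). With the knob in, this point is 28 mm above the panel. It pulls straight up. Axes: z up, y along the row of three knobs, x across the panel; fingers closing along x have the most room.
- round_knob (a joint): How far the round knob is pulled out (up), m: 0 fully home (at the start), 0.030 the on detent, 0.034 the hard stop. A spring detent draws it to the nearer of 0 and 0.030 and holds it there; passing the middle takes about 10 N, going on from the on detent to the stop a little more. Under the cap: 16 mm of air over the panel, but a nut 26 mm across, 9 mm high.
- square_center (a point): Centre of the square black knob, 32 x 32 mm, 22 mm tall, in the same row (knobs 100 mm apart, in any order). It is pushed in and is to be left alone; this point is 27 mm above the panel's top. Axes as for the round knob.
- tee_center (a point): 1 mm above the middle of the grip bar of the black T-handle (bar 62 x 15 mm, 16 mm tall, lying along the row) in the same row. It stands pulled out by 30 mm, its bar's top 64 mm above the panel's top, and is to be left alone. Axes as for the round knob.

How it is judged:
By the outcome, as a careful person would: the job done as asked, in the order asked, and still so for the second after the job is handed in, with the robot touching nothing.
It also fails if it takes over 32 s, if anything falls off the work surface, if the arm or the gripper's body presses on something with over 40 N, if the wrist force passes 120 N, or if a joint passes its speed limit or range.

## Working session

There is one attempt and no reset: what is moved stays moved. The work goes in short steps, Python scripts to look and compute and a shell command to move; the robot and the scene stay as the last step left them, time stands still between calls to the robot, and variables do not carry over. Pictures are saved under pics/ and viewed, at most 10 in all, crops included, and the job is handed in when it is done.

```bash
mkdir -p pics; python3 - <<'E'
from bench import r
import cv2
s=r.read_state();print(s)
for n in("scene","top"):
    c=r.camera(n);cv2.imwrite(f"pics/{n}0.png",c["image"][:,:,::-1])
    print({k:v for k,v in c.items() if k!="image"})
E
```

```text
{'time': 0.0, 'joint_positions': array([-1.23959545,  0.33288711, -0.06470664,  1.46095659,  0.02156518,
        1.34992264, -0.08851931]), 'joint_vel': array([-0.00041069, -0.00157493, -0.00106483,  0.0001519 , -0.00143864,
       -0.00081127, -0.00087248]), 'joint_torque': array([-1.61972890e-03, -6.23236012e+01,  2.37074535e-02, -3.89911258e+01,
       -6.13396545e-02,  3.94706300e-02,  9.69849975e-05]), 'ee_pos': array([0.21639259, 0.58591208, 0.22173715]), 'eef_rot': array([ 1.75978881e-01,  9.84393664e-01, -7.31212997e-04, -1.13481508e-04]), 'ft_force': array([-0.16386688,  1.00968076, -0.03691722]), 'torque': array([ 0.00340872, -0.02018982, -0.00881398]), 'grip_force': 0.0, 'width': 0.08724534205863722}
{'vfov': 49.261957864404394, 'cx': 281.56173839872355, 'cy': 210.86639961482155, 'eye': array([ 0.32245706, -0.56595511,  0.62419677]), 'attitude': array([ 0.8824918 , -0.16643529,  0.0758757 , -0.43330174])}
{'vfov': 50.42190562092741, 'cx': 270.13683648964775, 'cy': 209.70404138185322, 'eye': array([0.43950808, 0.06119749, 0.95799136]), 'attitude': array([-0.69986982,  0.71187168, -0.03690312,  0.04537745])}
```

View pics/top0.png

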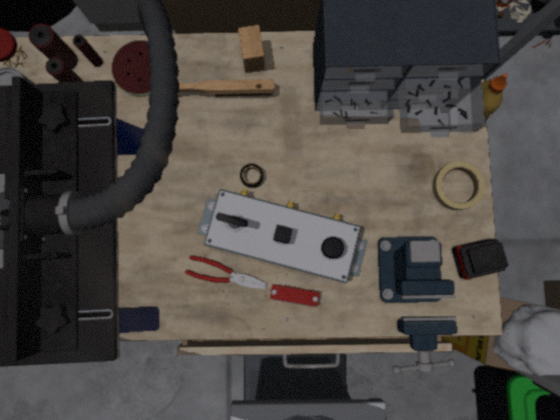

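View pics/scene0.png

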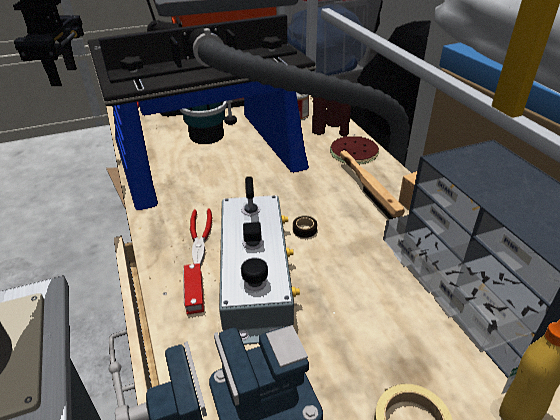

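The top view shows the T-handle at (234,221), the square knob at (283,233) and the round knob at (333,247). A router table with a hose stands on the left (+y), between the arm and the panel. Next I'll measure the knobs and the heights of these obstacles.

```bash
cat > h.py <<'E'
import numpy as np,cv2
from scipy.spatial.transform import Rotation as R
def ray(c,u,v):
    f=210/np.tan(np.radians(c["vfov"]/2))
    d=R.from_quat(c["attitude"]).apply([(u-c["cx"])/f,(v-c["cy"])/f,1]);return c["eye"],d/np.linalg.norm(d)
def plane(c,u,v,z):
    e,d=ray(c,u,v);return e+d*(z-e[2])/d[2]
def tri(c1,p1,c2,p2):
    e1,d1=ray(c1,*p1);e2,d2=ray(c2,*p2)
    t=np.linalg.lstsq(np.c_[d1,-d2],e2-e1,rcond=None)[0];a=e1+d1*t[0];b=e2+d2*t[1];return (a+b)/2,np.linalg.norm(a-b)
def proj(c,p):
    f=210/np.tan(np.radians(c["vfov"]/2));q=R.from_quat(c["attitude"]).inv().apply(np.array(p)-c["eye"]);return q[:2]/q[2]*f+[c["cx"],c["cy"]]
E
python3 - <<'E'
from bench import r
from h import *
np.set_printoptions(precision=3,suppress=True)
t=r.camera("top");s=r.camera("scene");w=r.camera("wrist")
print(R.from_quat(t["attitude"]).as_matrix())
for n,p,z in(("round",(333,247),.1),("square",(283,233),.098),("tee",(234,221),.124)):print(n,plane(t,*p,z))
print("tri round",tri(t,(333,247),s,(255,268)),"sq",tri(t,(283,233),s,(252,227)))
for n,a,b in(("hose collar",(64,212),(205,45)),("table corner near-y,lowx",(116,360),(105,100)),("table corner highx",(116,85),(318,80)),("vise anvil",(424,250),(285,345)),("vise jaw",(425,330),(180,365)),):print(n,tri(t,a,s,b))
for u,v in((150,0),(170,80),(150,170),(100,215)):
    print("hose top pix",u,v,[plane(t,u,v,z).round(2) for z in(.2,.3,.4)],[proj(s,plane(t,u,v,z)).round() for z in(.1,.2,.3,.4)])
for p in((355,278),(207,245),(362,228),(216,191)):print(plane(t,*p,.06))
E
```

```text
[[-0.016 -0.993  0.116]
 [-1.     0.018  0.011]
 [-0.013 -0.116 -0.993]]
round [ 0.466 -0.048  0.1  ]
square [0.495 0.047 0.098]
tee [0.517 0.139 0.124]
tri round (array([ 0.467, -0.05 ,  0.092]), np.float64(0.002721224862936275)) sq (array([0.495, 0.046, 0.096]), np.float64(0.0009344726540848882))
hose collar (array([0.514, 0.366, 0.323]), np.float64(0.0036571878737934127))
table corner near-y,lowx (array([0.298, 0.305, 0.267]), np.float64(0.003506385766890423))
table corner highx (array([0.748, 0.33 , 0.226]), np.float64(0.005028748854467174))
vise anvil (array([ 0.456, -0.218,  0.109]), np.float64(0.0015289160671141482))
vise jaw (array([ 0.316, -0.208,  0.125]), np.float64(0.007183357516580773))
hose top pix 150 0 [array([0.92, 0.28, 0.2 ]), array([0.85, 0.25, 0.3 ]), array([0.79, 0.22, 0.4 ])] [array([402., 118.]), array([392.,  88.]), array([380.,  52.]), array([365.,   7.])]
hose top pix 170 80 [array([0.76, 0.24, 0.2 ]), array([0.72, 0.22, 0.3 ]), array([0.68, 0.2 , 0.4 ])] [array([349., 138.]), array([340., 105.]), array([329.,  66.]), array([316.,  18.])]
hose top pix 150 170 [array([0.6 , 0.28, 0.2 ]), array([0.58, 0.25, 0.3 ]), array([0.56, 0.22, 0.4 ])] [array([269., 145.]), array([263., 112.]), array([256.,  71.]), array([247.,  22.])]
hose top pix 100 215 [array([0.52, 0.36, 0.2 ]), array([0.51, 0.32, 0.3 ]), array([0.5 , 0.28, 0.4 ])] [array([222., 134.]), array([217., 102.]), array([212.,  63.]), array([206.,  16.])]
[ 0.405 -0.095  0.06 ]
[0.475 0.199 0.06 ]
[ 0.504 -0.113  0.06 ]
[0.585 0.181 0.06 ]
```

The row is angled about 14° and the knob spacing of about 97 mm fits the 100 mm given. The router table top is at about z 0.25 and the hose at about 0.33. I'll lift to z 0.35 and go round inside the table corner, at small x.

```bash
python3 -m crank '[[[0,0,-40,0,1],[0,0,-80,0,1],[-10,-20,-110,2,1],[-28,-52,-130,4,1],[-45,-85,-130,7,1],[-63,-117,-130,10,1],[-80,-150,-130,13,1],[-98,-180,-130,15,1],[-114,-210,-130,18,1]]]' 40
```

```text
time: 1.15
ee_pos: [0.2509, 0.3482, 0.3526]
eef_rot: [0.329, 0.944, 0.0, -0.0]
ft_force: [-0.2, -0.7, 0.4]
width: 0.0871
grip_force: 0.0
```

```bash
python3 -m crank '[[[-35,-12,0,5,1],[-70,-24,0,10,1],[-105,-37,0,16,1],[-140,-49,0,22,1],[-175,-61,0,28,1],[-210,-74,0,34,1],[-245,-86,0,40,1],[-275,-97,0,46,1],[-299,-105,10,52,1],[-330,-125,40,58,1],[-360,-143,75,63,1],[-388,-160,110,66,1],[-414,-177,140,66,1],[-414,-177,150,66,1],[-414,-177,150,66,1]]]' && python3 - <<'E'
from bench import r
from h import *
c=r.camera("wrist");cv2.imwrite("pics/w1.png",c["image"][:,:,::-1]);print(c["eye"],c["attitude"],proj(c,[.466,-.048,.1]))
E
```

```text
time: 2.65
ee_pos: [0.4652, -0.0459, 0.2012]
eef_rot: [0.79, 0.613, -0.001, -0.001]
ft_force: [-0.2, 0.6, -0.9]
width: 0.0869
grip_force: 0.0
[0.48190021 0.02100943 0.36403643] [ 0.98404851 -0.12389889 -0.01709579  0.12651215] [277.70107145 206.88505258]
```

View pics/w1.png

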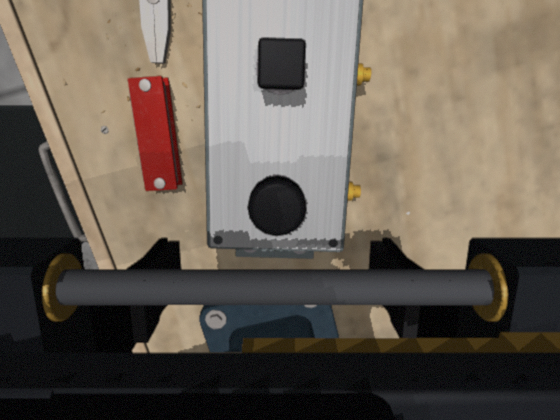

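The wrist view shows the round knob at (277,205) and the square knob at (282,63), with the panel square to the gripper.

```bash
python3 - <<'E'
from bench import r
from h import *
c=r.camera("wrist");s=r.read_state()
g=cv2.cvtColor(c["image"],cv2.COLOR_RGB2GRAY);m=(g[165:242,240:315]<60).astype(np.uint8)
k=max(cv2.findContours(m,0,2)[0],key=cv2.contourArea);(u,v),rad=cv2.minEnclosingCircle(k)
p=plane(c,u+240,v+165,.1);q=plane(c,282,63,.098)
T=R.from_quat(s["eef_rot"]);print(u+240,v+165,rad,p,q,p-q,np.linalg.norm(p-q),s["ee_pos"])
print("diam",np.linalg.norm(plane(c,u+240+rad,v+165,.1)-plane(c,u+240-rad,v+165,.1)))
print("tool shift mm",T.inv().apply(np.r_[p[:2],.070]-s["ee_pos"])*1000)
E
```

```text
276.0789489746094 206.1315803527832 29.882715225219727 [ 0.46580174 -0.04658136  0.1       ] [0.49377269 0.04770888 0.098     ] [-0.02797095 -0.09429024  0.002     ] 0.09837186375348575 [ 0.46634896 -0.04464533  0.20324051]
diam 0.04350356590417526
tool shift mm [-2.08510287e+00 -1.19437232e-01  1.33239329e+02]
```

The measured diameter is 43.5 mm and the knob spacing 98 mm, both as expected. I'll go down and grip.

```bash
python3 -m crank '[[[-1,0,25,0,1],[-2,0,55,0,1],[-2,0,85,0,1],[-2,0,105,0,1],[-2,0,120,0,1],[-2,0,127,0,1],[-2,0,131,0,1],[-2,0,131,0,1]]]' && python3 -m crank '[[[0,0,0,0,0],[0,0,0,0,-0.5],[0,0,0,0,-1],[0,0,0,0,-1],[0,0,0,0,-1],[0,0,0,0,-1],[0,0,0,0,-1],[0,0,0,0,-1]]]' 40
```

```text
time: 3.55
ee_pos: [0.4661, -0.047, 0.0721]
eef_rot: [0.789, 0.614, 0.0, 0.0]
ft_force: [0.2, -0.7, 0.7]
width: 0.0869
grip_force: 0.0
time: 4.35
ee_pos: [0.4661, -0.0476, 0.0717]
eef_rot: [0.789, 0.614, 0.0, 0.0]
ft_force: [3.5, -1.0, -0.8]
width: 0.0421
grip_force: 40.0
```

Gripped. Now I'll pull up 31 mm slowly.

```bash
python3 -m crank '[[[0,0,-4,0,-1],[0,0,-8,0,-1],[0,0,-12,0,-1],[0,0,-16,0,-1],[0,0,-20,0,-1],[0,0,-24,0,-1],[0,0,-27,0,-1],[0,0,-29,0,-1],[0,0,-31,0,-1],[0,0,-31,0,-1],[0,0,-31,0,-1]]]'; python3 - <<'E'
from bench import r
from h import *
cv2.imwrite("pics/s2.png",cv2.resize(r.camera("scene")["image"][150:320,170:340,::-1],None,fx=3,fy=3))
E
```

```text
time: 5.45
ee_pos: [0.466, -0.0476, 0.1025]
eef_rot: [0.789, 0.614, 0.0, 0.0]
ft_force: [5.7, -1.8, -1.8]
width: 0.0423
grip_force: 40.0
```

View pics/s2.png

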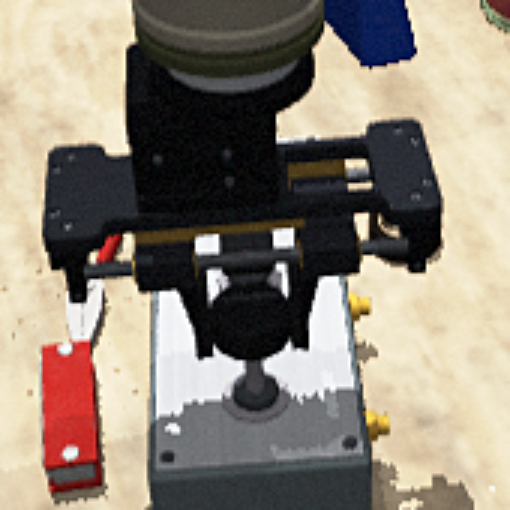

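The crop shows the knob raised on its stem at about (250,320), held between the fingers. I'll open the fingers so it stands by itself, and check that it stays up.

```bash
python3 -m crank '[[[0,0,0,0,0],[0,0,0,0,0.3],[0,0,0,0,0.5],[0,0,0,0,0.5],[0,0,0,0,0.5],[0,0,0,0,0.5],[0,0,0,0,0.5],[0,0,0,0,0.5],[0,0,0,0,0.5],[0,0,0,0,0.5],[0,0,0,0,0.5],[0,0,0,0,0.5],[0,0,0,0,0.5],[0,0,0,0,0.5],[0,0,0,0,0.5]]]'; python3 - <<'E'
from bench import r
from h import *
cv2.imwrite("pics/s3.png",cv2.resize(r.camera("scene")["image"][150:320,170:340,::-1],None,fx=3,fy=3))
E
```

```text
time: 7.0
ee_pos: [0.4656, -0.0475, 0.1025]
eef_rot: [0.789, 0.614, 0.0, 0.0]
ft_force: [0.7, -0.1, 0.9]
width: 0.0655
grip_force: 0.0
```

View pics/s3.png

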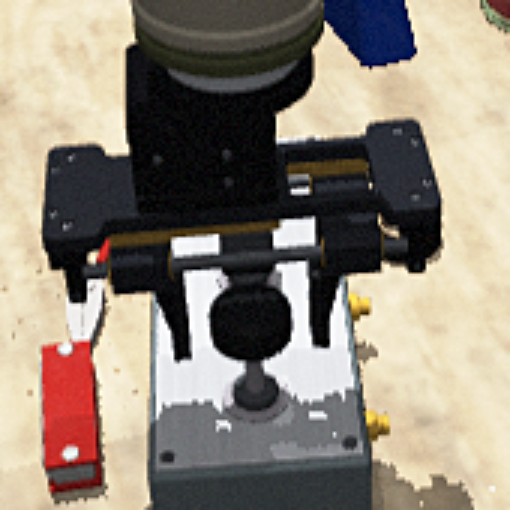

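The knob stands at (250,320) with the fingers clear of it. I'll regrip and push it home.

```bash
python3 -m crank '[[[0,0,0,0,0],[0,0,0,0,-0.5],[0,0,0,0,-1],[0,0,0,0,-1],[0,0,0,0,-1],[0,0,0,0,-1],[0,0,0,0,-1]]]' 40 && python3 -m crank '[[[0,0,4,0,-1],[0,0,8,0,-1],[0,0,12,0,-1],[0,0,16,0,-1],[0,0,20,0,-1],[0,0,24,0,-1],[0,0,28,0,-1],[0,0,31,0,-1],[0,0,32,0,-1],[0,0,33,0,-1],[0,0,33,0,-1],[0,0,33,0,-1]]]'
```

```text
time: 7.75
ee_pos: [0.466, -0.0476, 0.1027]
eef_rot: [0.789, 0.614, 0.0, 0.0]
ft_force: [4.9, -1.6, -2.1]
width: 0.0423
grip_force: 40.0
time: 8.95
ee_pos: [0.4663, -0.0476, 0.0718]
eef_rot: [0.79, 0.614, 0.001, -0.001]
ft_force: [-11.9, -0.8, 40.1]
width: 0.0421
grip_force: 40.0
```

It has bottomed, with a 40 N reaction at the wrist and the height back at the start value. I'll ease off, open, and rise clear.

```bash
python3 -m crank '[[[0,0,-1,0,-1],[0,0,-2,0,-1],[0,0,-2,0,0],[0,0,-2,0,0.5],[0,0,-2,0,1],[0,0,-2,0,1],[0,0,-2,0,1],[0,0,-2,0,1],[0,0,-15,0,1],[0,0,-35,0,1],[0,0,-65,0,1],[0,0,-100,0,1],[0,0,-130,0,1],[0,0,-140,0,1],[0,0,-140,0,1],[0,0,-140,0,1]]]'; python3 - <<'E'
from bench import r
from h import *
a=r.camera("scene")["image"][170:320,200:310,::-1];b=r.camera("wrist")["image"][:,:,::-1]
o=cv2.imread("pics/scene0.png")[170:320,200:310]
cv2.imwrite("pics/f.png",np.hstack([cv2.resize(x,(280,380)) for x in(o,a)]));cv2.imwrite("pics/fw.png",b)
E
```

```text
time: 10.55
ee_pos: [0.4652, -0.0475, 0.2088]
eef_rot: [0.789, 0.614, -0.0, -0.0]
ft_force: [0.2, -0.5, 0.1]
width: 0.0872
grip_force: 0.0
```

View pics/f.png

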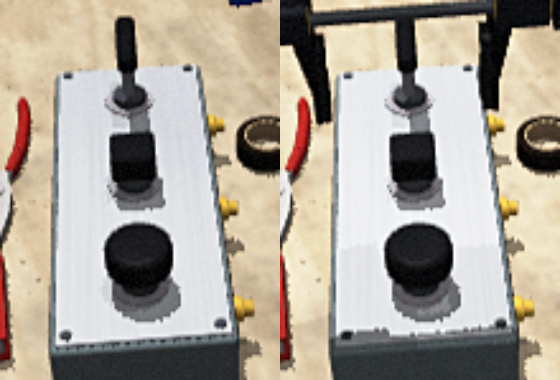

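View pics/fw.png

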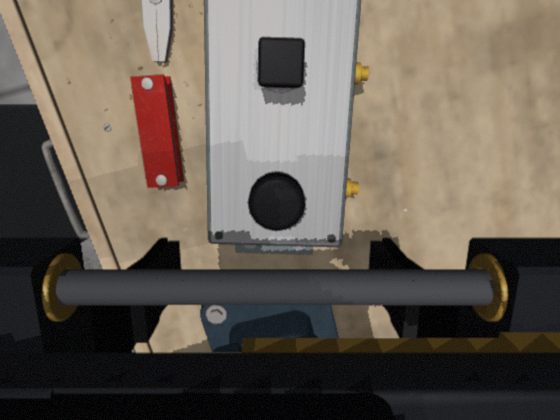

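In the before/after pair the round knob is at the same place, (139,255) and (419,255), so it is home. The square knob and T-handle have not moved, and the gripper is clear.

```bash
python3 -c "
from bench import r
print(r.close_job())"
```

```text
the job is handed in; nothing more can be done
None
```

I pulled the round knob out until it caught in its on position, let it stand there free of the fingers for about a second, pushed it fully home, let go and handed the job in at about 11 s, with the square knob and T-handle unmoved.

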